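Seat the cover plate on the bearing housing's dowels

ROBOT

A 7-joint arm with a two-finger parallel gripper is mounted at the origin on a cart in front of the work surface, level with it; the furniture and walls round the work are solid. World frame = base frame: x ahead of the robot, y to its left, z up, the work surface at z = 0. Lengths are in m, angles in rad, forces in N, time in s.
With the tool pointing down it reaches from about 0.425 to 0.875 m from the base axis. Payload 8.4 kg.
Tool frame: the origin (TCP) lies at the very end of the fingers, on their centre line; the grasp point (between the pads) lies 19 mm behind it (bot.grasp_offset is the distance from the TCP to the grasp point, in m); z points along the fingers, y is the direction in which the jaws open and shut (so a half turn about z gives the same grasp; the last joint's range is limited). The gripper opens to 87 mm and grips with 3 to 60 N. Pads are 19 mm wide; open, the fingers measure 117 mm over their backs; the gripper's body (75 mm by 190 mm) begins 51 mm behind the grasp point.
Start: joints at [-1.31, 0.333, 0.04, 1.465, -0.013, 1.343, -0.059], TCP at [0.229, 0.608, 0.185] pointing down, gripper open.
Joint ranges: [-2.58, 2.58], [-0.38, 2.09], [-1.3, 1.39], [0.25, 2.4], [-1.5, 4.64], [0.08, 2.09], [-2.65, 2.65]. Speed limits (rad/s): [2.22, 2.22, 2.79, 2.79, 3.14, 3.14, 3.14].

INTERFACE

Orientations are given as a rotation vector (axis times angle).
In Python, from bench import bot gives the robot as it stands.
- The arm moves only by the tool drive_tool, never from a script. Its argument "targets" is one flat list of numbers, 7 for each row, row after row: the closure, from -1 (fully open) to 1 (shut), so that 0 is half open, then the shift along the world's x, y, z in cm, then the turn, a rotation vector about the world's x, y, z in rad. A call has 1 to 5 rows; each row is the pose to reach, as a shift and turn from the pose commanded when the call began; what a row does not reach only later rows make up. A row lasts 1/8 s, in which the tool goes at most 62.5 mm and 10.7 degrees, less where a joint would pass 70% of its speed; a pose out of reach is approached as far as the arm can. A call with a gripper value outside its range is refused whole. The fingers move at their own pace and stop on an object; "squeeze" is the grip in N (left out, the last holds). Time passes only in rows, so rows that repeat a pose let the fingers close. It gives the time, the measured TCP pose, the force and the opening at its end, in the units of the state.
- bot.read_state(): the state, without advancing time (a new reading comes with each control period).
- bot.snapshot(name): name is "scene" or "top"; returns the picture (400x640x3 uint8, red, green, blue); there is no depth.
- bot.camera_params(name): a dict with "camera_matrix" (3x3 intrinsics, pixels), "world_to_cam" (4x4, takes a point from world to camera coordinates). Camera axes: x right, y up, looking along -z (the intrinsics and any distortion apply to the point x, -y, -z); pixel columns grow to the right and rows downward; lengths in m; the calibration is good to about 2 mm. A picture is of the moment at which its call begins. camera_params takes no time and is no camera call.
- bot.finish_job(): hands the job in, once; it reports no verdict.
Trained networks look in the newest picture that a camera, given by its name, has taken for a name from the list of things; names that differ only in an ending like _2 or _b are one class to them, and where a whole thing is asked for, a point or a joint stands for the part that bears it (a point fixed in the world has none). Each returns a list of dicts, best first, with "confidence" (0 to 1); they miss things now and then, are a little off and sometimes report something else, mostly with a low value. They report only what shows in the picture. A call takes as long as a camera call.
- bot.recognise(camera, name): "rect" ([left, top, right, bottom] in pixels, round what is visible of it).
The state is a dict: "t": time; "joint_pos": joint angles; "qd": joint speeds; "joint_efforts": joint torques, N m; "ee_pos": TCP position; "eef_rot": TCP orientation; "wrist_force": force on the tool from outside, world axes, zero at the start; "wrist_torque": the same for the moment, N m; "gripper_width": finger opening in m.
Only numpy, scipy, OpenCV 4.12 (cv2) and the standard library are available. Lean on these libraries where they do the work, as an engineer would, in place of code of your own. Each camera call takes 0.05 s, during which the arm holds its last target.

TASK

An aluminium bearing housing stands on the bench with two pointed steel dowels rising from its top. Take the oblong steel cover with the two large holes by its grip rib and lower it over the dowels until it lies flush on the housing's top face, then let go; do not drop it on. Leave the square cover with the four small holes where it is.

Things in the scene. Friction and masses are not known exactly. Their poses are not given: they have to be found in the camera images.
- oblong_cover: Oblong cover: steel plate 150 x 70 x 10 mm (x, y, z), about 0.4 kg, loose, flat on the bench, rib up. Origin: centre of its underside; x along its length, z up. Two 28 mm through holes at x = -52 and +52 mm, y = 0. Grip rib in the middle of its top: 56 mm along x, 16 mm thick along y, z = 10 to 48 mm. Same after a half turn about z.
- housing: Bearing housing: fixed aluminium block 160 x 85 x 40 mm (x, y, z), bearing in its top. Origin: centre of its underside, on the bench; x along its length, z up. Flat top face at z = 40 mm. Two fixed dowels on it at x = -52 and +52 mm, y = 0: 14 mm thick for 16 mm, then tapering to 6 mm at the tip, z = 72 mm. The seated cover's underside lies on the top face, 7 mm play round each dowel.
- square_cover: Square cover, to be left alone: steel plate 90 x 90 x 10 mm with four 11 mm holes near its corners, loose, flat on the bench. Origin: centre of its underside, z up. Grip rib in the middle of its top: 56 mm along x, 16 mm thick along y, z = 10 to 48 mm.

How it is judged:
By the outcome, as a careful person would: the job done as asked, in the order asked, and still so for the second after the job is handed in, with the robot touching nothing.
It also fails if it takes over 35 s, if anything falls off the work surface, if the arm or the gripper's body presses on something with over 40 N, if the wrist force passes 120 N, or if a joint passes its speed limit or range.

## Working session

There is one attempt and no reset: what is moved stays moved. The work goes in short steps, Python scripts to look and compute and a tool call to move; the robot and the scene stay as the last step left them, time stands still between calls to the robot, and variables do not carry over. Pictures are saved under pics/ and viewed, and the job is handed in when it is done.

Besides the shell and the picture viewer there is one more tool, called after ">>>" by a JSON object that holds its "op" and its "data", one argument or row to a line. drive_tool: Moves the arm, as the interface text tells. Its arguments: {"type":"object","properties":{"targets":{"type":"array","items":{"type":"number"}},"squeeze":{"type":"number"}},"required":["targets"]}

```bash
mkdir -p pics; ls; python3 - <<'E'
from bench import bot
import cv2
for n in ("scene","top"):
    im=bot.snapshot(n); cv2.imwrite(f"pics/{n}0.png",im[:,:,::-1])
    for o in ("oblong_cover","housing","square_cover"):
        print(n,o,[(r['rect'],round(r['confidence'],2)) for r in bot.recognise(n,o)][:2])
    print({k:v for k,v in bot.camera_params(n).items()})
s=bot.read_state();print(s)
E
```

```text
pics
scene oblong_cover [([207.5, 155.4, 289.7, 200.2], 0.78)]
scene housing [([258.6, 167.1, 356.1, 245.1], 0.87)]
scene square_cover [([319.6, 232.8, 395.7, 286.0], 0.83)]
{'camera_matrix': array([[462.5063392 ,   0.        , 324.45510509],
       [  0.        , 462.5063392 , 193.04451785],
       [  0.        ,   0.        ,   1.        ]]), 'world_to_cam': array([[ 0.73350743, -0.67941813,  0.01891691, -0.28784603],
       [ 0.43090094,  0.48636912,  0.76011148, -0.29015307],
       [-0.52563412, -0.54939611,  0.64951727, -0.56059145],
       [ 0.        ,  0.        ,  0.        ,  1.        ]])}
top oblong_cover [([235.3, 176.0, 278.7, 248.6], 0.74)]
top housing [([307.1, 162.3, 342.4, 236.3], 0.57)]
top square_cover [([365.1, 182.8, 409.1, 227.5], 0.82)]
{'camera_matrix': array([[380.11184268,   0.        , 317.41875126],
       [  0.        , 380.11184268, 191.93519269],
       [  0.        ,   0.        ,   1.        ]]), 'world_to_cam': array([[-0.00235273, -0.99953258, -0.03048101,  0.13093952],
       [ 0.99811658, -0.00421573,  0.06120072, -0.47685538],
       [-0.06130061, -0.03027961,  0.99765995, -0.84650292],
       [ 0.        ,  0.        ,  0.        ,  1.        ]])}
{'t': 0.4, 'joint_pos': array([-1.31017985,  0.3333387 ,  0.03989454,  1.46553164, -0.01339335,
        1.34330715, -0.05851101]), 'qd': array([-0.0012388 ,  0.0003234 , -0.00067688, -0.00183253,  0.00048841,
        0.00062579, -0.00024075]), 'joint_efforts': array([-2.41479618e-03, -6.55359936e+01,  1.33048832e+00, -4.03569460e+01,
       -6.00755517e-02,  3.72569938e-02,  3.88709225e-05]), 'ee_pos': array([0.22884417, 0.60826543, 0.18439162]), 'eef_rot': array([-5.62204666e-01, -3.09084237e+00,  4.98060389e-04]), 'wrist_force': array([ 0.03426685, -0.271329  ,  0.13009503]), 'wrist_torque': array([-0.05297149, -0.02198849,  0.06965555]), 'gripper_width': 0.08662523266293226}
```

View pics/scene0.png

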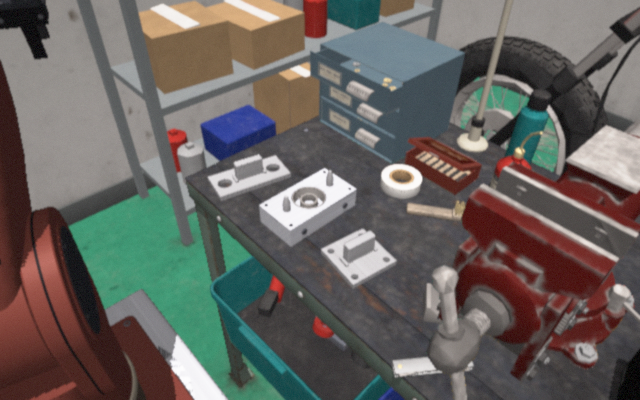

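```bash
python3 -c "
import cv2
a=cv2.imread('pics/top0.png')[150:260,220:420]
cv2.imwrite('pics/top0c.png',cv2.resize(a,None,fx=4,fy=4,interpolation=cv2.INTER_CUBIC))"
```

```text
(no output)
```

View pics/top0c.png

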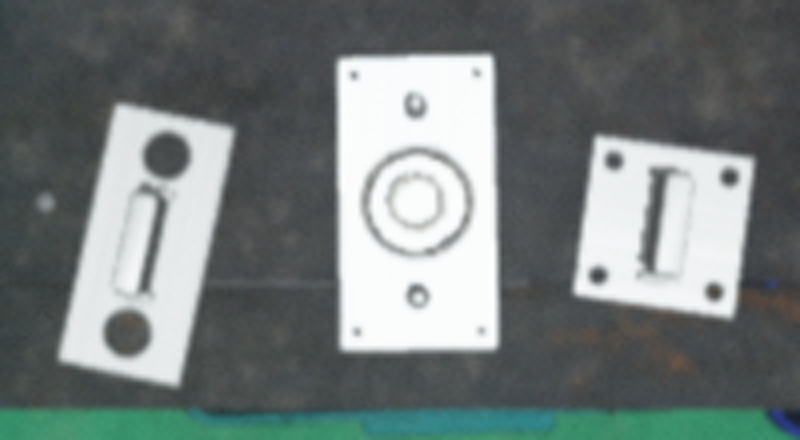

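View pics/top0.png

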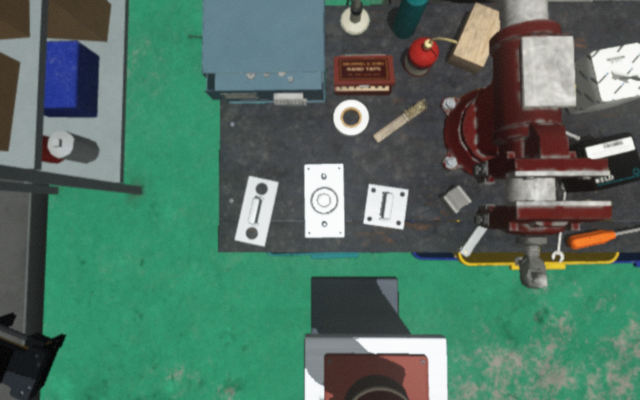

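```bash
cat > h.py <<'E'
import numpy as np, cv2
from bench import bot
def ray(cam,u,v,z):
    p=bot.camera_params(cam);K=p['camera_matrix'];T=p['world_to_cam']
    d=np.linalg.inv(K)@[u,v,1]; d=np.array([d[0],-d[1],-d[2]])
    R=T[:3,:3];c=-R.T@T[:3,3]; w=R.T@d
    return c+w*(z-c[2])/w[2]
def proj(cam,P):
    p=bot.camera_params(cam);K=p['camera_matrix'];T=p['world_to_cam']
    P=np.atleast_2d(P)@T[:3,:3].T+T[:3,3]; P=P*[1,-1,-1]; q=P@K.T
    return q[:,:2]/q[:,2:]
E
python3 - <<'E'
from h import *
im=cv2.imread('pics/top0.png'); g=im.min(axis=2)
m=(g>140).astype(np.uint8)
for name,(x0,y0,x1,y1),z in (("cov",(232,172,282,252),.01),("hou",(303,158,346,240),.04),("sq",(362,180,412,230),.01)):
    mm=np.zeros_like(m);mm[y0:y1,x0:x1]=m[y0:y1,x0:x1]
    cs,_=cv2.findContours(mm,cv2.RETR_EXTERNAL,cv2.CHAIN_APPROX_NONE)
    c=max(cs,key=cv2.contourArea); 
    w=np.array([ray('top',u,v,z)[:2] for u,v in c[:,0]],dtype=np.float32)*1000
    r=cv2.minAreaRect(w); print(name,cv2.contourArea(c),r)
def C(u,v):return (u+.5)/4-.5+220,(v+.5)/4-.5+150
for n,(u,v),z in (("h1",(167,155),.01),("h2",(128,332),.01),("d1 tip",(415,103),.072),("d2 tip",(418,295),.072)):
    print(n,ray('top',*C(u,v),z)*1000)
E
python3 -c "
import cv2
a=cv2.imread('pics/scene0.png')[145:255,200:360]
cv2.imwrite('pics/scene0c.png',cv2.resize(a,None,fx=5,fy=5,interpolation=cv2.INTER_CUBIC))"
```

```text
cov 1961.5 ((435.5139465332031, 270.0064697265625), (71.62211608886719, 152.21810913085938), 77.79887390136719)
hou 2854.5 ((458.3333435058594, 114.32635498046875), (88.05059051513672, 163.0574493408203), 89.98920440673828)
sq 1582.5 ((444.7508850097656, -25.080352783203125), (92.18631744384766, 92.42587280273438), 81.46578216552734)
h1 [486.43695052 258.49921454  10.        ]
h2 [385.16677937 280.20970372  10.        ]
d1 tip [509.15354126 114.91821607  72.        ]
d2 tip [407.27091213 113.67123347  72.        ]
```

View pics/scene0c.png

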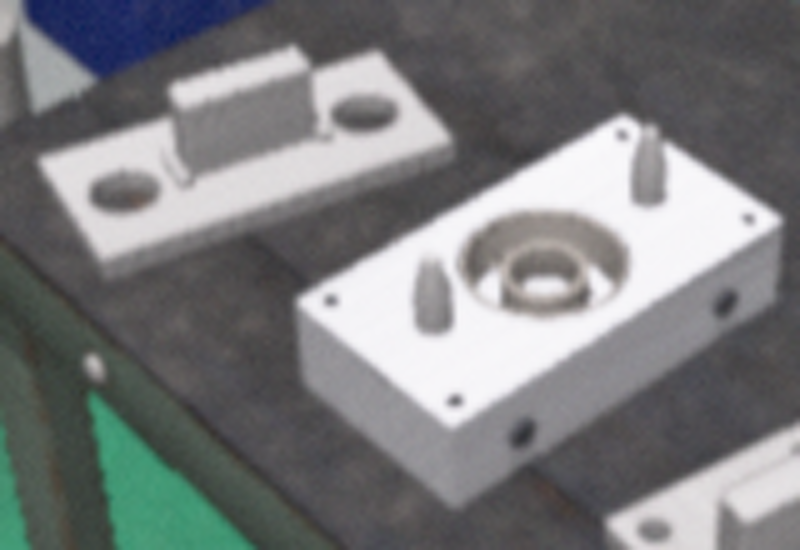

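```bash
python3 - <<'E'
from h import *
from scipy.spatial.transform import Rotation as R
im=cv2.imread('pics/scene0.png')
def pose(x,y,a,P):
    r=R.from_euler('z',a,degrees=True).as_matrix(); return np.array(P)@r.T+[x,y,0]
cov=pose(.4357,.2698,-12.15,[[sx*.075,sy*.035,.01] for sx in(1,-1) for sy in (1,-1)]+[[.052,0,.01],[-.052,0,.01],[.028,0,.048],[-.028,0,.048]])
hou=pose(.4583,.1143,.3,[[sx*.08,sy*.0425,.04] for sx in(1,-1) for sy in (1,-1)]+[[.052,0,.072],[-.052,0,.072]])
a=cv2.resize(im[145:255,200:360],None,fx=5,fy=5,interpolation=cv2.INTER_CUBIC)
for P in (cov,hou):
    for q in proj('scene',P):
        u,v=(q+.5-[200,145])*5; cv2.drawMarker(a,(int(u),int(v)),(0,0,255),0,12,1)
cv2.imwrite('pics/scene0d.png',a)
r=R.from_rotvec([-5.62204666e-01, -3.09084237e+00,  4.98060389e-04]).as_matrix();print(r.round(3))
y=r[:,1];print('jaw angle',np.degrees(np.arctan2(y[1],y[0])))
E
```

```text
[[-0.936  0.352 -0.   ]
 [ 0.352  0.936 -0.   ]
 [-0.    -0.    -1.   ]]
jaw angle 69.3819333358513
```

View pics/scene0d.png

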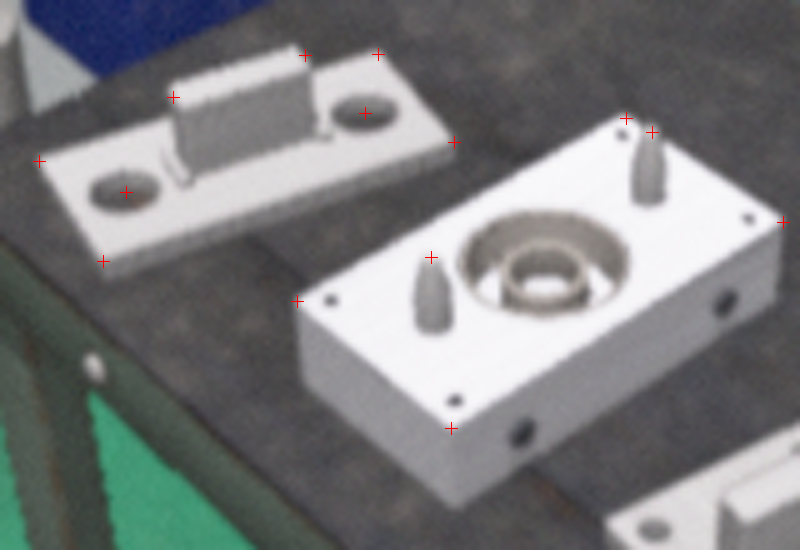

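>>> {"op": "drive_tool", "data": {
  "targets": [-1,1.5,-2.5,0,0,0,0,-1,4.2,-6.8,0,0,0,0.03,-1,7.2,-11.7,0,0,0,0.07,-1,10.2,-16.6,0,0,0,0.11,-1,13.2,-21.5,0,0,0,0.148],
  "squeeze": 30
}}

```text
t: 1.02
ee_pos: [0.3617, 0.3917, 0.1848]
eef_rot: [0.33, 3.124, 0.001]
wrist_force: [0.7, 0.1, 0.1]
gripper_width: 0.0869
```

>>> {"op": "drive_tool", "data": {
  "targets": [-1,2.6,-4.3,0,0,0,0,-1,5,-8.2,0,0,0,0,-1,6.8,-11.2,0,0,0,0,-1,7.5,-12.35,0,0,0,0,-1,7.5,-12.35,0,0,0,0]
}}

```text
t: 1.65
ee_pos: [0.4359, 0.2699, 0.1846]
eef_rot: [-0.333, -3.124, -0.0]
wrist_force: [-0.4, -0.3, 0.0]
gripper_width: 0.0874
```

```bash
cat > st.py <<'E'
from h import *
from scipy.spatial.transform import Rotation as R
s=bot.read_state(); r=R.from_rotvec(s['eef_rot']).as_matrix();y=r[:,1]
print(s['t'],s['ee_pos'].round(4),'jaw',np.degrees(np.arctan2(y[1],y[0])).round(2),'z',r[:,2].round(3),'F',s['wrist_force'].round(1),'T',s['wrist_torque'].round(2),'w',round(s['gripper_width'],4))
E
python3 st.py
```

```text
1.65 [0.4359 0.2699 0.1846] jaw 77.81 z [-0.  0. -1.] F [-0.4 -0.3  0. ] T [ 0.06  0.02 -0.02] w 0.0874
```

>>> {"op": "drive_tool", "data": {
  "targets": [-1,0,0,-3,0,0,0,-1,0,0,-7,0,0,0,-1,0,0,-11,0,0,0,-1,0,0,-14,0,0,0,-1,0,0,-15,0,0,0]
}}

```text
t: 2.28
ee_pos: [0.4339, 0.2708, 0.0328]
eef_rot: [-0.328, -3.122, 0.003]
wrist_force: [-0.3, 0.0, -0.3]
gripper_width: 0.0868
```

>>> {"op": "drive_tool", "data": {
  "targets": [-1,0,0,-1,0,0,0,-1,0,0,-1.8,0,0,0,-1,0,0,-1.8,0,0,0,1,0,0,-1.8,0,0,0,1,0,0,-1.8,0,0,0]
}}

```text
t: 2.9
ee_pos: [0.4362, 0.2701, 0.0171]
eef_rot: [0.332, 3.123, 0.001]
wrist_force: [-0.7, 1.6, 0.6]
gripper_width: 0.0746
```

>>> {"op": "drive_tool", "data": {
  "targets": [1,0,0,0,0,0,0,1,0,0,0,0,0,0,1,0,0,0,0,0,0,1,0,0,0,0,0,0,1,0,0,0,0,0,0],
  "squeeze": 45
}}

```text
t: 3.52
ee_pos: [0.4358, 0.2698, 0.0165]
eef_rot: [-0.332, -3.124, 0.0]
wrist_force: [-0.1, 0.4, 0.5]
gripper_width: 0.0252
```

```bash
python3 st.py; python3 - <<'E'
from h import *
for n,b in (("scene",(150,50,360,210)),("top",(220,150,420,260))):
    im=bot.snapshot(n)[:,:,::-1]; x0,y0,x1,y1=b
    cv2.imwrite(f'pics/{n}1.png',cv2.resize(im[y0:y1,x0:x1],None,fx=3.6,fy=3.6,interpolation=cv2.INTER_CUBIC))
E
```

```text
3.525 [0.4358 0.2698 0.0165] jaw 77.86 z [-0. -0. -1.] F [-0.1  0.4  0.5] T [ 0.02 -0.07 -0.06] w 0.0252
```

View pics/scene1.png

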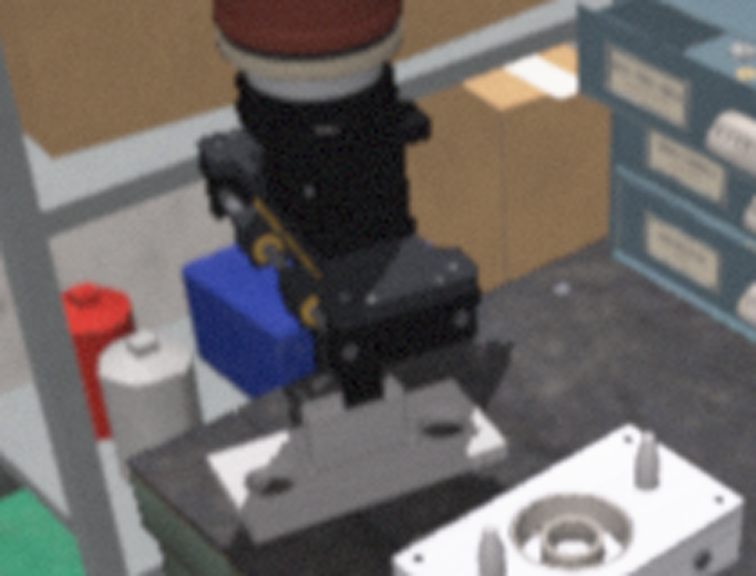

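The fingers straddle the rib (crop pixel ~(355,410)) and the cover is undisturbed. The gripper is still closing, with the opening at 25 mm.

>>> {"op": "drive_tool", "data": {
  "targets": [1,0,0,0,0,0,0,1,0,0,0,0,0,0,1,0,0,0,0,0,0,1,0,0,0,0,0,0]
}}

```text
t: 4.12
ee_pos: [0.4358, 0.2698, 0.0165]
eef_rot: [-0.332, -3.124, 0.0]
wrist_force: [-0.9, 0.6, 0.5]
gripper_width: 0.0006
```

>>> {"op": "drive_tool", "data": {
  "targets": [1,0,0,0.5,0,0,0,1,0,0,1.5,0,0,0,1,0,0,3,0,0,0,1,0,0,4,0,0,0,1,0,0,4,0,0,0]
}}

```text
t: 4.75
ee_pos: [0.4365, 0.2704, 0.0578]
eef_rot: [0.332, 3.123, 0.003]
wrist_force: [-0.1, 0.5, -0.4]
gripper_width: 0.0004
```

```bash
python3 st.py; python3 - <<'E'
from h import *
for n,b in (("scene",(150,50,360,210)),("top",(220,150,420,260))):
    im=bot.snapshot(n)[:,:,::-1]; x0,y0,x1,y1=b
    cv2.imwrite(f'pics/{n}2.png',cv2.resize(im[y0:y1,x0:x1],None,fx=3.6,fy=3.6,interpolation=cv2.INTER_CUBIC))
E
```

```text
4.75 [0.4365 0.2704 0.0578] jaw 77.87 z [ 0.002  0.002 -1.   ] F [-0.1  0.5 -0.4] T [ 0.03  0.02 -0.05] w 0.0004
```

View pics/scene2.png

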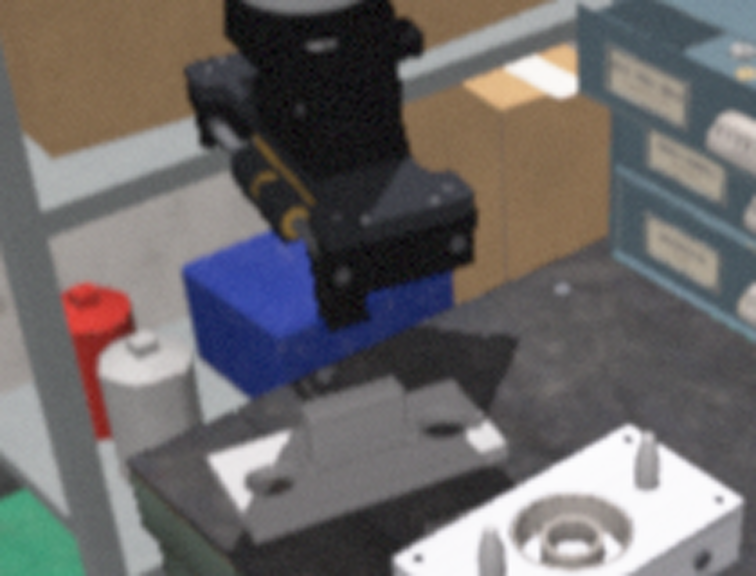

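```bash
python3 - <<'E'
from h import *
P=[[.4365,.2704,.0578],[.4365,.2704,.08],[.4365,.2704,.10],[.4357,.2698,.048]]
for n,b in (("scene",(150,50)),("top",(220,150))):
    a=cv2.imread(f'pics/{n}2.png')
    for q in proj(n,P):
        u,v=(q+.5-b)*3.6;print(n,q,(u,v)); cv2.drawMarker(a,(int(u),int(v)),(0,0,255),0,14,2)
    cv2.imwrite(f'pics/{n}2m.png',a)
E
```

```text
scene [247.31062084 155.37660879] (np.float64(352.11823503121514), np.float64(381.15579164172397))
scene [246.27508149 145.96148314] (np.float64(348.3902933532185), np.float64(347.261339287683))
scene [245.31289358 137.21326893] (np.float64(344.92641687090287), np.float64(315.76776816153136))
scene [247.6024318  159.73454366] (np.float64(353.1687544822367), np.float64(396.84435717583216))
top [251.84013701 209.82915012] (np.float64(116.42449322631715), np.float64(217.18494041959244))
top [249.70743195 209.67930027] (np.float64(108.74675501131227), np.float64(216.64548098007495))
top [247.68259219 209.53702935] (np.float64(101.45733188918685), np.float64(216.13330564904035))
top [253.01468716 210.25721115] (np.float64(120.65287377759113), np.float64(218.7259601407562))
```

View pics/scene2m.png

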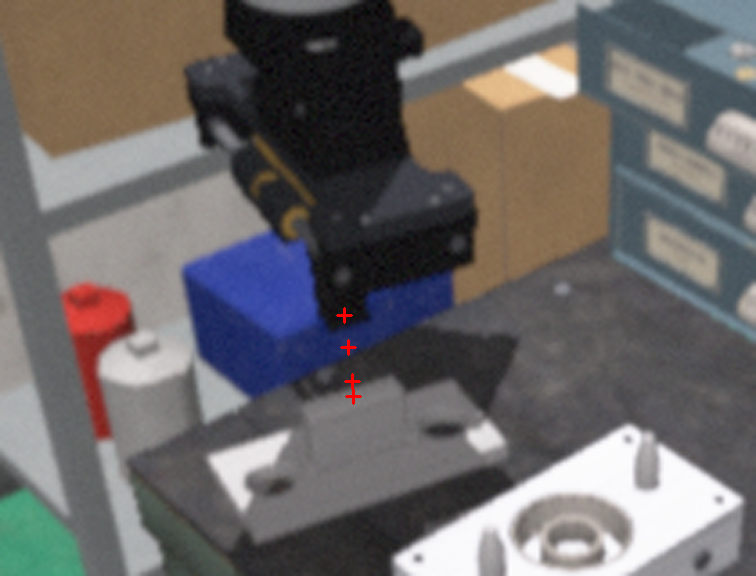

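View pics/top2m.png

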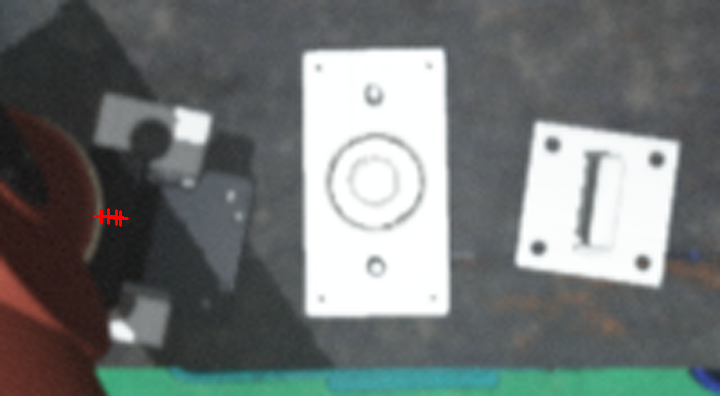

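```bash
python3 - <<'E'
from h import *
P=np.array([[.2288,.6083,.1844],[.2288,.6083,.2244]])
y=np.array([.352,.936,0])
P=np.vstack([P[0],P[0]+.0435*y,P[0]-.0435*y,P[1]+.0435*y,P[1]-.0435*y])
out=[]
for n in ("scene","top"):
    a=cv2.imread(f'pics/{n}0.png'); pr=proj(n,P);print(n,pr.round(1))
    b=(0,0) if n=="scene" else (0,300)
    a=a[b[1]:b[1]+100,0:130]; a=cv2.resize(a,None,fx=3,fy=5 if 0 else 3,interpolation=cv2.INTER_CUBIC)
    for i,q in enumerate(pr):
        u,v=(q+.5-b)*3; cv2.drawMarker(a,(int(u),int(v)),(0,0,255) if i<3 else (255,255,0),0,10,1)
    out.append(a)
cv2.imwrite('pics/start_m.png',np.hstack(out))
E
```

```text
scene [[50.7 66.8]
 [51.5 57.7]
 [49.9 76.4]
 [44.  38.2]
 [41.8 56.1]]
top [[ 53.1 323.1]
 [ 31.7 314.4]
 [ 74.6 331.8]
 [ 13.7 320.4]
 [ 59.1 338.9]]
```

View pics/start_m.png

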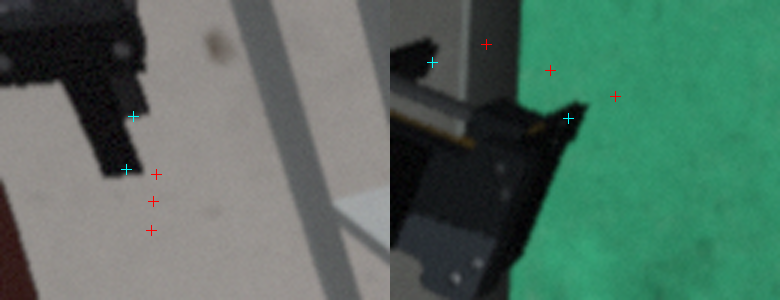

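```bash
python3 - <<'E'
from h import *
y=np.array([.352,.936,0]);x=np.array([.936,-.352,0]);z=np.array([0,0,1])
rows=[]
for dz in (.034,.040,.046):
  o=np.array([.2288,.6083,.1844+dz]); out=[]
  for n,b,sx in (("scene",(0,0),110),("top",(0,290),90)):
    a=cv2.imread(f'pics/{n}0.png')[b[1]:b[1]+65,0:sx]; a=cv2.resize(a,None,fx=4,fy=3 and 4,interpolation=cv2.INTER_CUBIC)
    for s in (1,-1):
        c=[o+s*yy*y+xx*x for yy,xx in ((.0435,.0095),(.0435,-.0095),(.0585,-.0095),(.0585,.0095))]
        q=(proj(n,np.array(c))+.5-b)*4
        cv2.polylines(a,[q.astype(np.int32)],True,(0,0,255),1)
    out.append(a)
  rows.append(np.hstack(out))
cv2.imwrite('pics/start_b.png',cv2.resize(np.vstack(rows),None,fx=.75,fy=.75))
E
```

```text
(no output)
```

View pics/start_b.png

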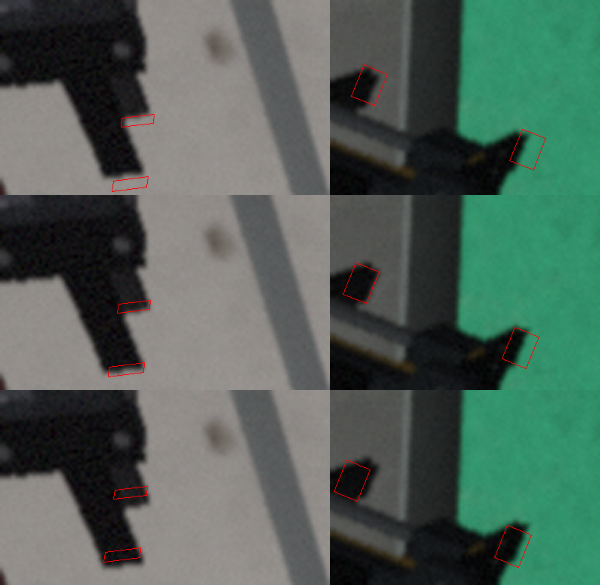

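>>> {"op": "drive_tool", "data": {
  "targets": [-1,0,0,0,0,0,0,-1,0,0,0,0,0,0,-1,0,0,0,0,0,0,-1,0,0,0,0,0,0,-1,0,0,0,0,0,0]
}}

```text
t: 5.48
ee_pos: [0.4359, 0.2698, 0.0565]
eef_rot: [-0.332, -3.124, 0.0]
wrist_force: [-0.2, -0.5, 0.3]
gripper_width: 0.0423
```

>>> {"op": "drive_tool", "data": {
  "targets": [-1,0,0,0,0,0,0,-1,0,0,-1,0,0,0,-1,0,0,-2.5,0,0,0,-1,0,0,-4,0,0,0,-1,0,0,-4,0,0,0]
}}

```text
t: 6.1
ee_pos: [0.4347, 0.2689, 0.0147]
eef_rot: [-0.332, -3.122, 0.004]
wrist_force: [0.5, -0.2, -0.5]
gripper_width: 0.0853
```

```bash
python3 st.py; cat > snap.py <<'E'
import sys
from h import *
n=sys.argv[1]; x0,y0,x1,y1=map(int,sys.argv[3:7])
f=min(800/(x1-x0),600/(y1-y0))
cv2.imwrite(f'pics/{sys.argv[2]}.png',cv2.resize(bot.snapshot(n)[y0:y1,x0:x1,::-1],None,fx=f,fy=f,interpolation=cv2.INTER_CUBIC))
E
python3 snap.py scene s3 190 100 310 190
```

```text
6.1 [0.4347 0.2689 0.0147] jaw 77.86 z [-0.002 -0.002 -1.   ] F [ 0.5 -0.2 -0.5] T [ 0.    0.07 -0.01] w 0.0853
```

View pics/s3.png

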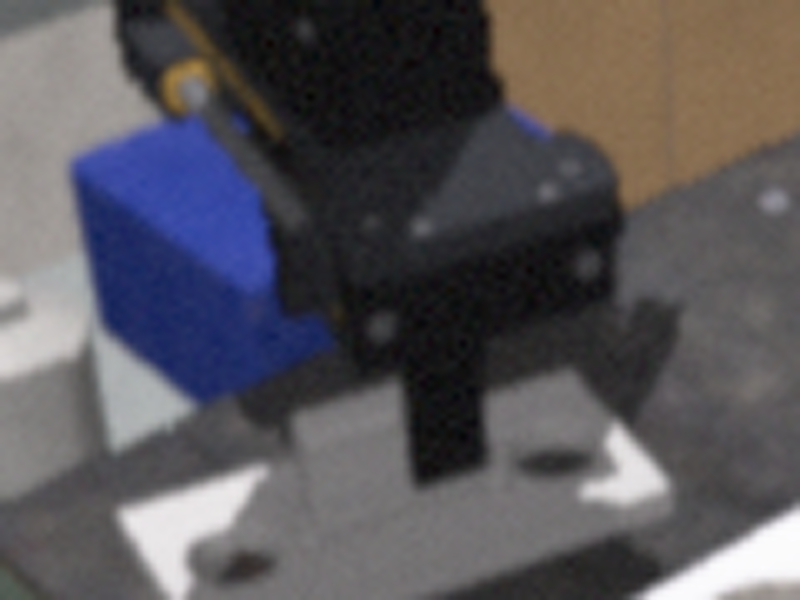

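The near finger now shows in front of the rib, with its tip at about (450,480). That fits a real tip about 41 mm above the reported TCP, so I'll go 3.9 cm lower slowly and watch the force.

>>> {"op": "drive_tool", "data": {
  "targets": [-1,0,0,-1,0,0,0,-1,0,0,-2,0,0,0,-1,0,0,-3,0,0,0,-1,0,0,-3,0,0,0]
}}

```text
t: 6.65
ee_pos: [0.4352, 0.2694, -0.0144]
eef_rot: [-0.332, -3.123, 0.002]
wrist_force: [-1.3, 0.6, 0.7]
gripper_width: 0.0873
```

>>> {"op": "drive_tool", "data": {
  "targets": [-1,0,0,-0.4,0,0,0,-1,0,0,-0.8,0,0,0,-1,0,0,-0.8,0,0,0]
}}

```text
t: 7.02
ee_pos: [0.4357, 0.2698, -0.0217]
eef_rot: [-0.332, -3.124, 0.0]
wrist_force: [-0.4, 0.1, -0.4]
gripper_width: 0.0875
```

```bash
python3 st.py; python3 snap.py scene s4 190 100 310 190
```

```text
7.025 [ 0.4357  0.2698 -0.0217] jaw 77.87 z [-0. -0. -1.] F [-0.4  0.1 -0.4] T [-0.05  0.01  0.03] w 0.0875
```

View pics/s4.png

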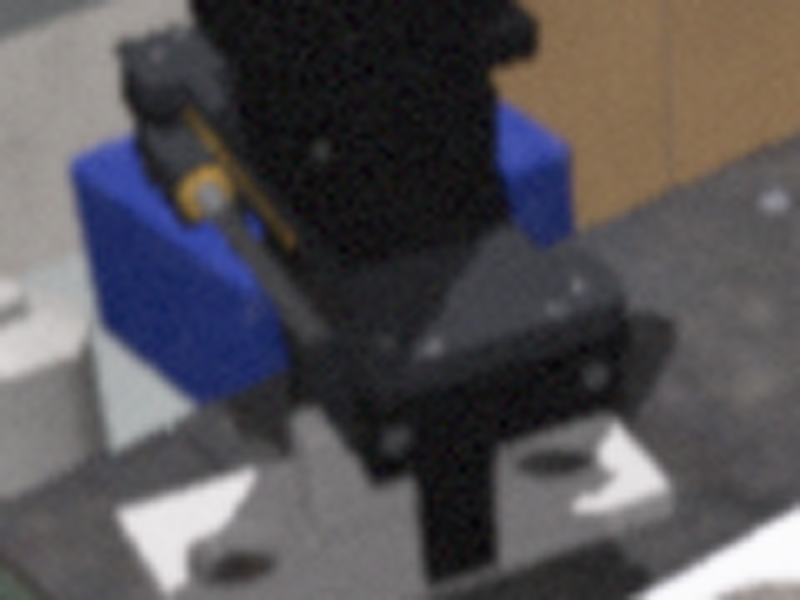

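The finger tip is now beside the lower part of the rib, at about (460,580), with no contact force. Next I'll close the gripper.

>>> {"op": "drive_tool", "data": {
  "targets": [1,0,0,0,0,0,0,1,0,0,0,0,0,0,1,0,0,0,0,0,0,1,0,0,0,0,0,0,1,0,0,0,0,0,0],
  "squeeze": 45
}}

```text
t: 7.7
ee_pos: [0.4359, 0.2699, -0.0214]
eef_rot: [0.332, 3.124, -0.0]
wrist_force: [0.3, 0.2, 0.3]
gripper_width: 0.0449
```

>>> {"op": "drive_tool", "data": {
  "targets": [1,0,0,0,0,0,0,1,0,0,0,0,0,0,1,0,0,0,0,0,0,1,0,0,0,0,0,0,1,0,0,0,0,0,0]
}}

```text
t: 8.32
ee_pos: [0.4358, 0.2696, -0.0215]
eef_rot: [-0.332, -3.124, 0.001]
wrist_force: [-0.0, -1.9, 1.1]
gripper_width: 0.0154
```

```bash
python3 st.py
```

```text
8.325 [ 0.4358  0.2696 -0.0215] jaw 77.86 z [-0. -0. -1.] F [-0.  -1.9  1.1] T [-0.37  0.12 -0.01] w 0.0154
```

>>> {"op": "drive_tool", "data": {
  "targets": [1,0,0,0.5,0,0,0,1,0,0,2,0,0,0,1,0,0,4.5,0,0,0,1,0,0,7,0,0,0,1,0,0,9.5,0,0,0]
}}

```text
t: 8.95
ee_pos: [0.4358, 0.2698, 0.0752]
eef_rot: [0.332, 3.124, 0.001]
wrist_force: [-0.1, 0.6, -4.7]
gripper_width: 0.0156
```

>>> {"op": "drive_tool", "data": {
  "targets": [1,0,0,0,0,0,0,1,0,0,0,0,0,0]
}}

```text
t: 9.2
ee_pos: [0.4354, 0.2696, 0.0729]
eef_rot: [-0.332, -3.123, 0.001]
wrist_force: [-1.2, 0.1, -5.8]
gripper_width: 0.0155
```

```bash
python3 st.py;python3 snap.py scene s5 190 70 390 220
```

```text
9.2 [0.4354 0.2696 0.0729] jaw 77.87 z [-0.001 -0.    -1.   ] F [-1.2  0.1 -5.8] T [-0.04 -0.01 -0.01] w 0.0155
```

View pics/s5.png

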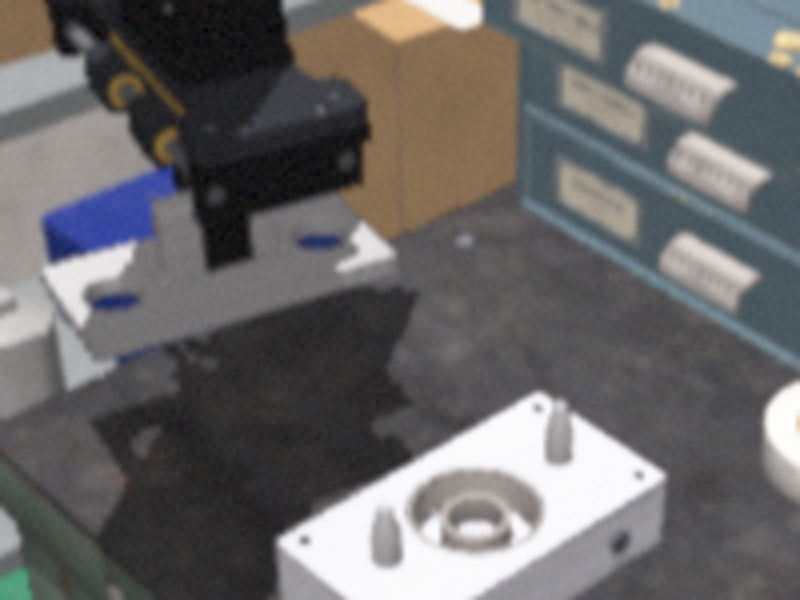

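The cover (crop (220,270)) is held level and clear of the bench. Now I'll carry it over the housing.

>>> {"op": "drive_tool", "data": {
  "targets": [1,0.3,-2,0.3,0,0,0.03,1,0.9,-6,0.3,0,0,0.09,1,1.5,-10,0.3,0,0,0.15,1,2,-13.5,0.3,0,0,0.2,1,2.3,-15.5,0.3,0,0,0.217]
}}

```text
t: 9.88
ee_pos: [0.4582, 0.1124, 0.0755]
eef_rot: [0.006, -3.14, 0.002]
wrist_force: [0.5, 0.8, -5.9]
gripper_width: 0.016
```

>>> {"op": "drive_tool", "data": {
  "targets": [1,0,0,0,0,0,0,1,0,0,0,0,0,0,1,0,0,0,0,0,0]
}}

```text
t: 10.25
ee_pos: [0.4585, 0.1157, 0.0762]
eef_rot: [0.01, -3.141, 0.0]
wrist_force: [0.2, 0.3, -4.1]
gripper_width: 0.0156
```

```bash
python3 st.py;python3 snap.py scene s6 220 80 380 200; python3 - <<'E'
from h import *
im=bot.snapshot('top')
a=cv2.resize(im[150:260,240:400,::-1],None,fx=5,fy=5,interpolation=cv2.INTER_CUBIC);cv2.imwrite('pics/t6.png',a)
a=cv2.imread('pics/s6.png')
for z,c in ((.1075,(0,0,255)),):
  P=[[.4583+sx*.075,.1143+sy*.035,z] for sx,sy in ((1,1),(1,-1),(-1,-1),(-1,1))]+[[.4583+.052,.1143,z],[.4583-.052,.1143,z]]
  for q in proj('scene',P):
    u,v=(q+.5-[220,80])*5; cv2.drawMarker(a,(int(u),int(v)),c,0,12,1)
cv2.imwrite('pics/s6m.png',a)
E
```

```text
10.25 [0.4585 0.1157 0.0762] jaw 90.38 z [-0.001 -0.    -1.   ] F [ 0.2  0.3 -4.1] T [ 0.06 -0.01 -0.04] w 0.0156
```

View pics/s6m.png

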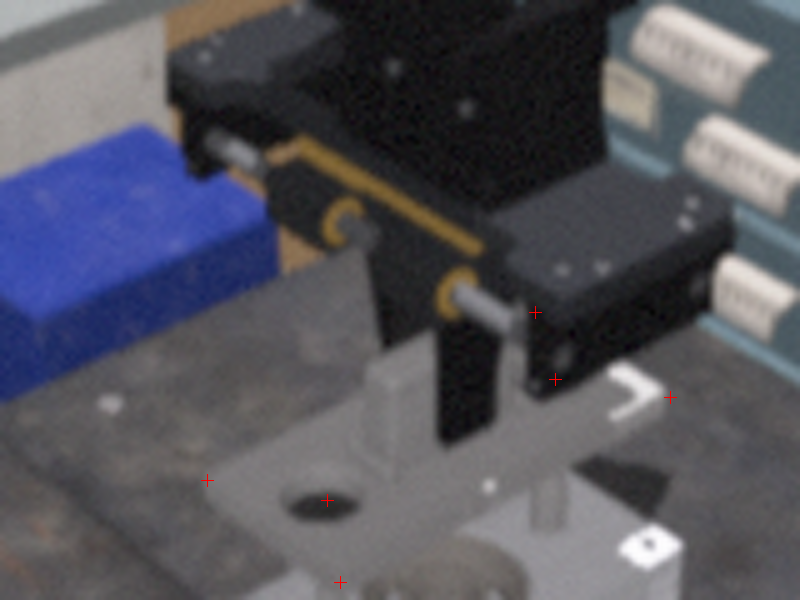

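View pics/t6.png

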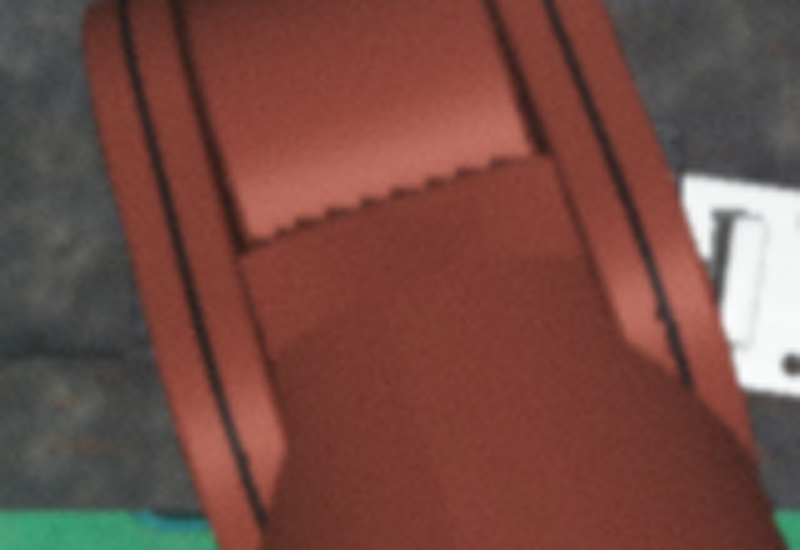

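Overlay matches the held cover: left corner (207,480), hole (327,500) and right corner (670,397) all lie within about 1–2 px. Starting to lower.

>>> {"op": "drive_tool", "data": {
  "targets": [1,0,0,-0.5,0,0,0,1,0,0,-1.3,0,0,0,1,0,0,-2,0,0,0,1,0,0,-2,0,0,0,1,0,0,-2,0,0,0]
}}

```text
t: 10.98
ee_pos: [0.459, 0.1148, 0.0566]
eef_rot: [-0.008, 3.142, -0.0]
wrist_force: [0.2, -0.5, -5.3]
gripper_width: 0.0154
```

```bash
python3 st.py;python3 snap.py scene s7 220 100 380 220
```

```text
10.975 [0.459  0.1148 0.0566] jaw 90.29 z [ 0. -0. -1.] F [ 0.2 -0.5 -5.3] T [ 0.04 -0.06  0.  ] w 0.0154
```

View pics/s7.png

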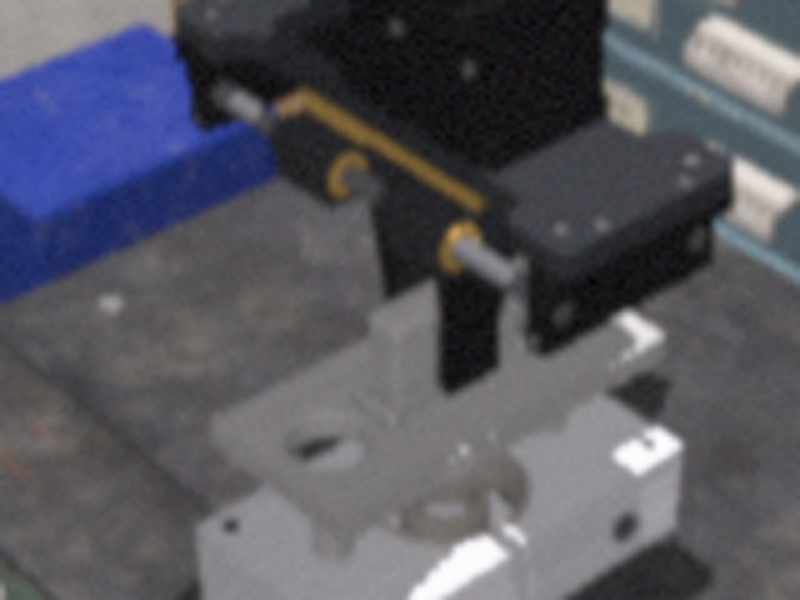

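The cover is level over the housing and its left dowel sits under the hole at (325,445). I'll continue slowly to about 5 mm above the seat.

>>> {"op": "drive_tool", "data": {
  "targets": [1,0,0,-0.7,0,0,0,1,0,0,-1.4,0,0,0,1,0,0,-1.9,0,0,0,1,0,0,-1.9,0,0,0]
}}

```text
t: 11.52
ee_pos: [0.4584, 0.1147, 0.037]
eef_rot: [0.008, -3.141, 0.001]
wrist_force: [0.1, 0.9, -5.0]
gripper_width: 0.0156
```

>>> {"op": "drive_tool", "data": {
  "targets": [1,0,0,-0.5,0,0,0,1,0,0,-1,0,0,0,1,0,0,-1.4,0,0,0,1,0,0,-1.4,0,0,0]
}}

```text
t: 12.02
ee_pos: [0.4586, 0.1147, 0.0232]
eef_rot: [0.008, -3.141, 0.001]
wrist_force: [0.1, -0.5, -5.4]
gripper_width: 0.0157
```

```bash
python3 st.py;python3 snap.py scene s8 220 110 380 230
```

```text
12.025 [0.4586 0.1147 0.0232] jaw 90.3 z [-0.001 -0.    -1.   ] F [ 0.1 -0.5 -5.4] T [0.03 0.05 0.  ] w 0.0157
```

View pics/s8.png

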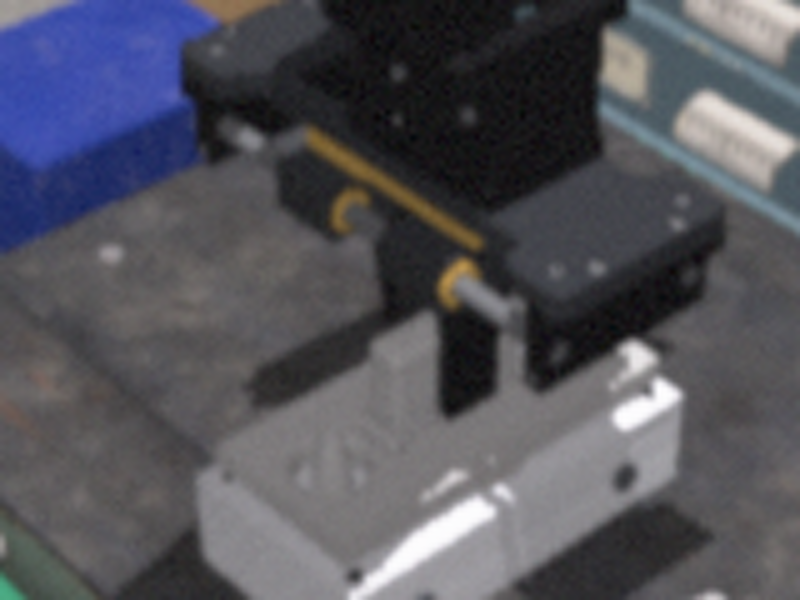

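The dowel shows through the left hole at (330,460), and there's still no contact force. I'll take the last few millimetres in small steps.

>>> {"op": "drive_tool", "data": {
  "targets": [1,0,0,-0.2,0,0,0,1,0,0,-0.35,0,0,0,1,0,0,-0.35,0,0,0]
}}

```text
t: 12.45
ee_pos: [0.4588, 0.1148, 0.02]
eef_rot: [0.008, -3.141, 0.0]
wrist_force: [0.4, -0.1, -5.0]
gripper_width: 0.0156
```

>>> {"op": "drive_tool", "data": {
  "targets": [1,0,0,-0.05,0,0,0,1,0,0,-0.1,0,0,0,1,0,0,-0.1,0,0,0]
}}

```text
t: 12.82
ee_pos: [0.4588, 0.1149, 0.019]
eef_rot: [0.008, -3.142, 0.0]
wrist_force: [-0.7, 0.8, -4.9]
gripper_width: 0.0161
```

```bash
python3 st.py
```

```text
12.825 [0.4588 0.1149 0.019 ] jaw 90.3 z [-0. -0. -1.] F [-0.7  0.8 -4.9] T [ 0.02 -0.07 -0.02] w 0.0161
```

>>> {"op": "drive_tool", "data": {
  "targets": [1,0,0,-0.05,0,0,0,1,0,0,-0.05,0,0,0]
}}

```text
t: 13.08
ee_pos: [0.4589, 0.1148, 0.0185]
eef_rot: [0.008, -3.142, 0.0]
wrist_force: [-0.4, 0.8, -4.2]
gripper_width: 0.0155
```

>>> {"op": "drive_tool", "data": {
  "targets": [1,0,0,-0.05,0,0,0,1,0,0,-0.05,0,0,0]
}}

```text
t: 13.32
ee_pos: [0.4589, 0.1149, 0.0185]
eef_rot: [0.008, -3.142, -0.0]
wrist_force: [-4.7, -1.7, 4.5]
gripper_width: 0.016
```

Contact came exactly at the predicted seat height: z = 0.0185, with the force going from −5 to +4.5 N. I'll open in place.

>>> {"op": "drive_tool", "data": {
  "targets": [-1,0,0,0,0,0,0,-1,0,0,0,0,0,0,-1,0,0,0,0,0,0,-1,0,0,0,0,0,0,-1,0,0,0,0,0,0]
}}

```text
t: 13.95
ee_pos: [0.4589, 0.1149, 0.018]
eef_rot: [-0.008, 3.142, -0.0]
wrist_force: [-0.4, 0.8, 0.1]
gripper_width: 0.0577
```

>>> {"op": "drive_tool", "data": {
  "targets": [-1,0,0,0,0,0,0,-1,0,0,0,0,0,0,-1,0,0,1,0,0,0,-1,0,0,3,0,0,0,-1,0,0,6,0,0,0]
}}

```text
t: 14.58
ee_pos: [0.4584, 0.1146, 0.0788]
eef_rot: [0.008, -3.141, 0.001]
wrist_force: [1.6, 0.4, -0.0]
gripper_width: 0.0869
```

>>> {"op": "drive_tool", "data": {
  "targets": [-1,0,0,4,0,0,0,-1,0,3,9,0,0,0,-1,0,8,10,0,0,0,-1,0,13,10,0,0,0,-1,0,16,10,0,0,0]
}}

```text
t: 15.2
ee_pos: [0.4584, 0.2776, 0.179]
eef_rot: [-0.012, 3.141, 0.001]
wrist_force: [-0.1, -1.1, -0.4]
gripper_width: 0.0872
```

>>> {"op": "drive_tool", "data": {
  "targets": [-1,0,1.5,0,0,0,0,-1,0,2,0,0,0,0,-1,0,2,0,0,0,0]
}}

```text
t: 15.58
ee_pos: [0.4591, 0.2938, 0.1782]
eef_rot: [-0.006, 3.142, -0.001]
wrist_force: [-0.1, 0.9, -1.1]
gripper_width: 0.0868
```

```bash
python3 st.py;python3 snap.py scene s9 220 130 400 265;python3 snap.py top t9 220 150 420 260; python3 - <<'E'
from h import *
a=cv2.imread('pics/s9.png');f=800/180
for x,y,z in [(.4588+sx*.075,.1148+sy*.035,.05) for sx in(1,-1) for sy in(1,-1)]:
    u,v=(proj('scene',[x,y,z])[0]+.5-[220,130])*f; cv2.drawMarker(a,(int(u),int(v)),(0,0,255),0,12,1)
cv2.imwrite('pics/s9m.png',a)
E
```

```text
15.575 [0.4591 0.2938 0.1782] jaw 90.24 z [ 0. -0. -1.] F [-0.1  0.9 -1.1] T [-0.03 -0.    0.01] w 0.0868
```

View pics/s9m.png

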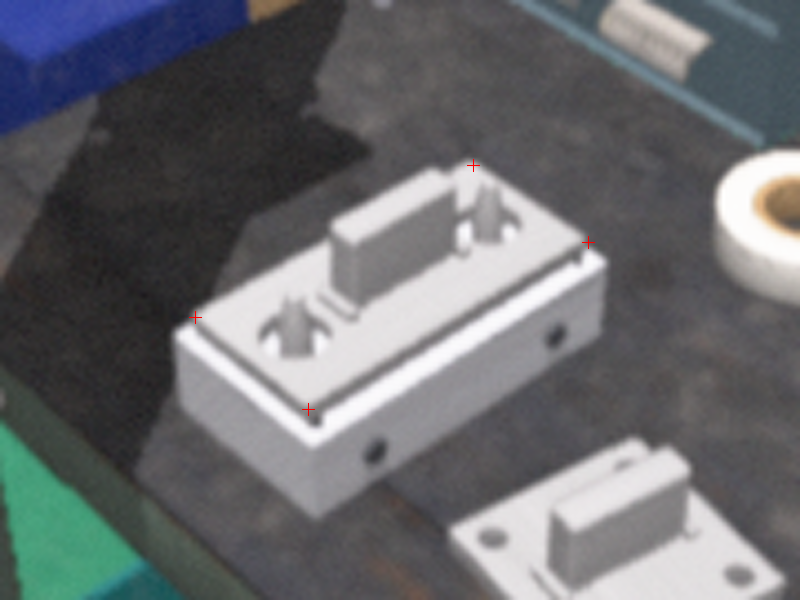

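View pics/t9.png

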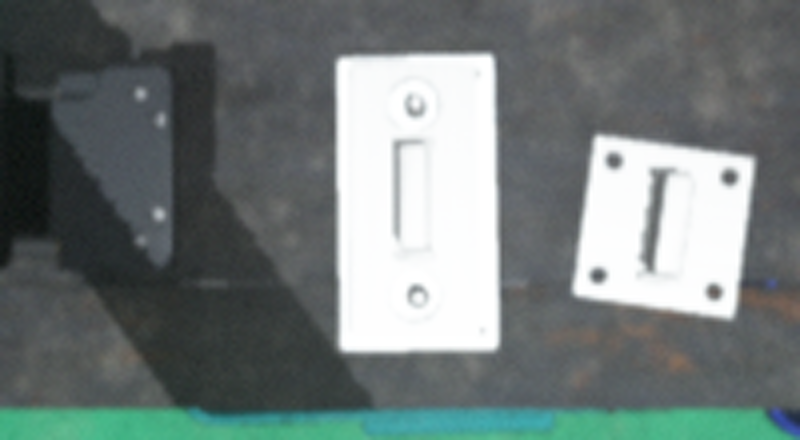

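Both pictures show the cover flat on the housing. In the scene crop its top corners are on the z = 50 mm marks, and a dowel stands in each hole at (295,325) and (490,215). The square cover hasn't moved (same pixels as at the start) and the arm is clear.

```bash
python3 -c "
from bench import bot
print(bot.finish_job())"
```

```text
the job is handed in; nothing more can be done
None
```

The oblong cover is on the housing, flush on the top face with a dowel through each hole. I let go only once it was resting on the face, then moved the arm clear and handed the job in at about 15.7 s.

**Seating:** contact came at the predicted seat height, where the vertical force went from about −5 N (the cover's weight) to +4.5 N. I opened the gripper there.

**Final pictures:** the cover's top corners match the predicted 50 mm height to within about a pixel. The square cover is where it started, and the arm touches nothing.

**Failed grasp and a disagreement:** my first grasp closed on nothing above the rib. The pictures show the real fingertips about 41 mm higher along the tool than the reported tool position. I corrected for that, and the second grasp held at about 15.5 mm opening on the 16 mm rib. The highest wrist force I read was about 7 N.

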